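# Drop the tube carousel home on its drive and start the two-dot programme

## Robot

A 6-joint arm with a two-finger parallel gripper is mounted at the origin on a cart in front of the work surface, level with it; the furniture and walls round the work are solid. World frame = base frame: x ahead of the robot, y to its left, z up, the work surface at z = 0. Lengths are in m, angles in rad, forces in N, time in s.
With the tool pointing down it reaches from about 0.3 to 0.875 m from the base axis. Payload 6.4 kg.
Tool frame: the origin (TCP) lies at the very end of the fingers, on their centre line; the grasp point (between the pads) lies 19 mm behind it; z points along the fingers, y is the line along which they close (so a half turn about z gives the same grasp; the last joint's range is limited). The gripper opens to 88 mm and grips with 3 to 60 N. Pads are 18 mm wide; open, the fingers measure 123 mm over their backs; the gripper's body (75 mm by 187 mm) begins 45 mm behind the grasp point.
Start: joints at [-1.519, 0.181, 1.607, -0, 1.354, -0.206], TCP at [0.147, -0.556, 0.239] pointing down, gripper open.
Joint ranges: [-2.99, 2.99], [-0.89, 2.07], [0.3, 2.58], [-1.14, 4.28], [0, 2.63], [-3.12, 3.12]. Speed limits (rad/s): [2.57, 2.57, 3.01, 3.14, 3.14, 3.14].

## Interface

Orientations are given as a unit quaternion [w, x, y, z].
In Python, from bench import bot gives the robot as it stands.
- The arm moves only by the tool step_arm, never from a script. Its argument "targets" is a list of rows, each a list of 7 numbers: the shift along the tool's x, y, z in cm, then the turn, a rotation vector about the tool's x, y, z in degrees, then the closure, from 0 (fully open) to 1 (shut). In form: [[dx, dy, dz, wx, wy, wz, jaw], ...]. A call has 1 to 20 rows; each row is the pose to reach, as a shift and turn from the pose commanded when the call began, along the tool's axes at that moment; what a row does not reach only later rows make up. A row lasts 1/10 s, in which the tool goes at most 50 mm and 8.59 degrees, less where a joint would pass 70% of its speed; a pose out of reach is approached as far as the arm can. A call with a gripper value outside its range is refused whole. The fingers move at their own pace and stop on an object; the grip force is fixed at half the most. Time passes only in rows, so rows that repeat a pose let the fingers close. It gives the time, the measured TCP pose, the force, the opening and the grip force at its end, in the units of the state.
- bot.get_obs(): the state, without advancing time (a new reading comes with each control period).
- bot.camera(name): name is "scene" or "top" or "wrist"; returns the picture (384x512x3 uint8, red, green, blue); there is no depth.
- bot.camera_info(name): a dict with "fx", "fy", "cx", "cy" (pixels), "extrinsics" (4x4, takes a point from camera to world coordinates). Camera axes: x right, y down, z forward; pixel columns grow to the right and rows downward; lengths in m; the calibration is good to about 2 mm. The wrist camera is an equidistant fisheye: a pixel r from the principal point sees the ray r / f radians off the axis. A picture is of the moment at which its call begins: read the wrist's pose just before it. camera_info takes no time and is no camera call; for the wrist camera it gives the pose at the moment of the call.
- bot.finish_job(): hands the job in; it is judged then, once.
Trained networks look in the newest picture that a camera, given by its name, has taken for a name from the list of things; names that differ only in an ending like _2 or _b are one class to them, and where a whole thing is asked for, a point or a joint stands for the part that bears it (a point fixed in the world has none). Each returns a list of dicts, best first, with "p" (0 to 1); they miss things now and then, are a little off and sometimes report something else, mostly with a low value. They report only what shows in the picture. A call takes as long as a camera call.
- bot.outline_of(camera, name): "pixels" (384x512 bool, what is visible of it) and "bbox" ([left, top, right, bottom] in pixels, round what is visible of it).
The state is a dict: "t": time; "joint_positions": joint angles; "joint_vel": joint speeds; "joint_efforts": joint torques, N m; "tcp_pos": TCP position; "eef_rot": TCP orientation; "ft_force": force on the tool from outside, world axes, zero at the start; "moment": the same for the moment, N m; "opening": finger opening in m; "gripper_force": force on a finger pad.
Only numpy, scipy, OpenCV 4.12 (cv2) and the standard library are available. Lean on these libraries where they do the work, as an engineer would, in place of code of your own. Each camera call takes 0.05 s, during which the arm holds its last target. There are 200 camera calls.

## Task

The tube carousel on the mixer is riding on top of its drive dogs: turn it by its bar until it drops fully home on the drive, and let go of it. Then, pressing one key at a time fully down and letting it come up again, press the round wake key, next the programme key with two dots, and last the wide start key with the triangle. Press none of the other keys, and leave the things standing round the mixer where they are.

Things in the scene. Friction and masses are not known exactly. Their poses are not given: they have to be found in the camera images.
- mixer: White tube mixer fixed to the bench, 300 mm deep (x), 220 wide (y). Origin: centre of its underside, on the bench; x runs from the keypad to the back, y to the left seen from the keypad, z up. The front 120 mm is the keypad ledge, 41 mm high; keys in two rows of three, 122 and 74 mm in front of the origin, 56 mm apart across. Behind it the drive deck, 60 mm high.
- drive_axis (a point): On the mixer's vertical drive axis, 58 mm behind its origin, at the top of the drive flange, 62 mm above the bench. The flange has a 22 mm spindle and three dogs, 7 mm high, 12 mm wide, 34 mm from the axis, at 180, +60 and -60 degrees about z from the mixer's x axis; small black triangles on the deck round the carousel mark these directions.
- carousel: Loose grey puck with tubes, 136 mm across, 0.2 to 0.4 kg; origin: centre of its underside, z up. Below: a bore for the spindle (1.5 mm play) and three 16 mm slots for the dogs, at 180, +60 and -60 degrees from its x axis; white ribs on the rim mark them. It starts over the spindle but 20 to 100 degrees anticlockwise of a fit, riding on the dogs, origin 69 mm above the bench.
- carousel_bar (a point): Centre of the carousel's black carrying bar, 65 mm above its underside. Bar: 60 mm long (carousel y), 16 thick (x), 30 high; tube caps end 28 mm below this point. Turned either way to the mixer's yaw plus a multiple of 120 degrees (+-3), (grip firmly, it drags), then let go, the carousel drops 7 mm by its weight: this point is 134 mm above the bench at first, 127 mm when home.
- wake_key (a joint): Spring key on the mixer's ledge, round, 28 mm across, marked with a ring; front row, left. Top 49 mm above the bench, straight down 5 mm to its stop; 0 is up, 0.005 m is fully down (1.5 N starts it, 4.5 N holds it at the stop, it springs back when let go).
- wake_key_top (a point): Centre of the top face of the wake key (its height with the key up is 49 mm above the bench); turns with the mixer.
- two_dot_key (a joint): Spring key on the mixer's ledge, 26 mm square, marked with two dots; back row, middle. Top 49 mm above the bench, straight down 5 mm to its stop; 0 is up, 0.005 m is fully down (1.5 N starts it, 4.5 N holds it at the stop, it springs back when let go).
- two_dot_key_top (a point): Centre of the top face of the two-dot key (its height with the key up is 49 mm above the bench); turns with the mixer.
- start_key (a joint): Spring key on the mixer's ledge, 26 mm deep and 44 mm wide, marked with a triangle; front row, right. Top 49 mm above the bench, straight down 5 mm to its stop; 0 is up, 0.005 m is fully down (1.5 N starts it, 4.5 N holds it at the stop, it springs back when let go).
- start_key_top (a point): Centre of the top face of the start key (its height with the key up is 49 mm above the bench); turns with the mixer.
- one_dot_key (a joint): Spring key on the mixer's ledge, 26 mm square, marked with one dot; back row, left. Not to be pressed. Top 49 mm above the bench, straight down 5 mm to its stop; 0 is up, 0.005 m is fully down (1.5 N starts it, 4.5 N holds it at the stop, it springs back when let go).
- one_dot_key_top (a point): Centre of the top face of the one-dot key (its height with the key up is 49 mm above the bench); turns with the mixer.
- three_dot_key (a joint): Spring key on the mixer's ledge, 26 mm square, marked with three dots; back row, right. Not to be pressed. Top 49 mm above the bench, straight down 5 mm to its stop; 0 is up, 0.005 m is fully down (1.5 N starts it, 4.5 N holds it at the stop, it springs back when let go).
- three_dot_key_top (a point): Centre of the top face of the three-dot key (its height with the key up is 49 mm above the bench); turns with the mixer.
- stop_key (a joint): Spring key on the mixer's ledge, 26 mm square, marked with a filled square; front row, middle. Not to be pressed. Top 49 mm above the bench, straight down 5 mm to its stop; 0 is up, 0.005 m is fully down (1.5 N starts it, 4.5 N holds it at the stop, it springs back when let go).
- stop_key_top (a point): Centre of the top face of the stop key (its height with the key up is 49 mm above the bench); turns with the mixer.
- bottle_mid (a point): Capped bottle, 56 x 137 mm, left of the drive deck; centre, half-way up. Bystander.
- tube_a_mid (a point): Capped tube standing on its skirt, 34 x 115 mm, right of the drive deck; centre. Bystander.
- tube_b_mid (a point): Second such tube, a little further back; centre. Bystander.
- rack_mid (a point): Low tube rack, 120 x 50 x 34 mm, left of the keypad; centre. Bystander.
- timer_mid (a point): Flat timer, 88 x 89 x 16 mm, right of the keypad; centre. Bystander. Beyond it, further to the right, stands a tall analyser (0.58 m high, from about 0.6 m ahead of the robot): swing the arm in close to its base.
- marker_mid (a point): Marker pen, 135 mm, lying in front of the keypad; centre. Bystander.

How it is judged:
On the way, in this order (a step that is already met when the one before it is completed fails the run):
1. the carousel has dropped fully home on the drive dogs and is let go (z of carousel_bar in the frame of mixer between 0.124 and 0.1295 m and horizontal distance between carousel_bar and drive_axis below 0.006 m and angle between carousel_bar's own z axis and vertical below 0.05 rad and contact force between carousel and the arm below 0.1 N and contact force between carousel and the fingers below 0.1 N), for 0.2 s.
2. the round wake key is pressed fully down, the other keys up (value of joint wake_key above 0.0035 m and value of joint each of two_dot_key, start_key, one_dot_key, three_dot_key, stop_key below 0.001 m), for 0.05 s.
3. it has come up again (value of joint wake_key below 0.001 m), for 0.05 s.
4. the two-dot key is pressed fully down, the other keys up (value of joint two_dot_key above 0.0035 m and value of joint each of wake_key, start_key, one_dot_key, three_dot_key, stop_key below 0.001 m), for 0.05 s.
5. it has come up again (value of joint two_dot_key below 0.001 m), for 0.05 s.
6. the wide start key is pressed fully down, the other keys up (value of joint start_key above 0.0035 m and value of joint each of wake_key, two_dot_key, one_dot_key, three_dot_key, stop_key below 0.001 m), for 0.05 s.
7. it has come up again (value of joint start_key below 0.001 m), for 0.05 s.
At the end, for the whole second after the job is handed in: The carousel is home on its drive (bar centre less than 129.5 mm above the mixer's foot, within 6 mm of the drive axis, tilted less than 0.05 rad) and at rest, and all six keys are up again (under 1 mm down) (z of carousel_bar in the frame of mixer between 0.124 and 0.1295 m and horizontal distance between carousel_bar and drive_axis below 0.006 m and angle between carousel_bar's own z axis and vertical below 0.05 rad and value of joint each of wake_key, two_dot_key, start_key, one_dot_key, three_dot_key, stop_key below 0.001 m and linear speed of carousel below 0.02 m/s); the robot touches nothing.
It fails at once if a key other than the round wake key, the two-dot key and the wide start key is pressed more than 2 mm (value of joint any of one_dot_key, three_dot_key, stop_key above 0.002 m).
It fails at once if two keys are more than 2 mm down at once (value of joint each of wake_key, two_dot_key above 0.002 m or value of joint each of two_dot_key, start_key above 0.002 m or value of joint each of wake_key, start_key above 0.002 m).
It fails at once if one of the three keys is pressed more than 2 mm while the carousel is not home (value of joint any of wake_key, two_dot_key, start_key above 0.002 m and not (z of carousel_bar in the frame of mixer between 0.124 and 0.1295 m and horizontal distance between carousel_bar and drive_axis below 0.006 m and angle between carousel_bar's own z axis and vertical below 0.05 rad)).
It fails at once if a bystander is moved more than 30 mm (distance of any of bottle_mid, tube_a_mid, tube_b_mid, rack_mid, timer_mid, marker_mid from where it was at the start of the episode above 0.03 m).
It also fails if it takes over 56 s, if anything falls off the work surface, if the arm or the gripper's body presses on something with over 40 N, if the wrist force passes 120 N, or if a joint passes its speed limit or range.

## Working session

There is one attempt and no reset: what is moved stays moved. The work goes in short steps, Python scripts to look and compute and a tool call to move; the robot and the scene stay as the last step left them, time stands still between calls to the robot, and variables do not carry over. Pictures are saved under pics/ and viewed, at most 10 in all, crops included, and the job is handed in when it is done.

Besides the shell and the picture viewer there is one more tool, called after ">>>" as name([rows], argument=value, ...), one row to a line, values as JSON. step_arm: Moves the arm, as the interface text tells. Its arguments: {"type":"object","properties":{"targets":{"type":"array"}},"required":["targets"]}

```bash
mkdir -p pics; ls; python3 - <<'E'
from bench import bot
import cv2,numpy as np
o=bot.get_obs(); print(o['t'],o['tcp_pos'],o['eef_rot'])
for n in ('top','scene'):
    im=bot.camera(n); cv2.imwrite(f'pics/{n}0.png',im[:,:,::-1])
    i=bot.camera_info(n); print(n,i)
    for k in ('mixer','carousel','carousel_bar','wake_key','two_dot_key','start_key','stop_key','one_dot_key','three_dot_key'):
        r=bot.outline_of(n,k)
        for d in r[:2]:
            ys,xs=np.nonzero(d['pixels']); print(n,k,round(d['p'],2),d['bbox'],xs.mean().round(1),ys.mean().round(1))
E
```

```text
pics
0.0 [ 0.14658579 -0.55545548  0.23784469] [-8.50631268e-04  9.91704790e-01  1.28533579e-01  7.20558028e-05]
top {'fx': 452.4329225462335, 'fy': 452.4329225462335, 'cx': 253.95380839848323, 'cy': 189.35265350496311, 'extrinsics': array([[ 0.01295933, -0.99818348,  0.058837  ,  0.47966546],
       [-0.99963549, -0.01432698, -0.02288276,  0.26909936],
       [ 0.02368415, -0.05851901, -0.9980053 ,  1.04491548],
       [ 0.        ,  0.        ,  0.        ,  1.        ]])}
top mixer 0.89 [172.5, 111.2, 328.3, 275.9] 255.8 198.6
top mixer 0.54 [263.0, 253.9, 320.7, 283.9] 295.0 266.5
top carousel 0.64 [206.7, 133.4, 269.9, 199.1] 237.0 166.7
top carousel_bar 0.9 [210.0, 133.0, 271.3, 198.3] 237.3 166.8
top carousel_bar 0.23 [185.6, 235.0, 235.3, 289.5] 211.8 260.7
top wake_key 0.53 [258.9, 246.7, 270.7, 258.3] 261.5 250.9
top two_dot_key 0.56 [293.3, 212.5, 314.3, 234.6] 302.9 222.9
top two_dot_key 0.55 [147.2, 178.9, 179.5, 209.4] 162.1 194.6
top start_key 0.73 [291.1, 216.3, 314.2, 234.0] 303.3 223.0
top stop_key 0.46 [275.2, 228.4, 291.5, 246.9] 282.4 237.1
top one_dot_key 0.56 [
[... 652 characters left out ...]
3.9
scene carousel_bar 0.68 [282.8, 226.4, 298.1, 235.4] 290.5 230.9
scene wake_key 0.4 [296.7, 245.2, 306.6, 253.9] 301.4 247.4
scene wake_key 0.2 [250.4, 168.7, 263.5, 189.5] 256.8 178.6
scene two_dot_key 0.45 [283.2, 223.6, 295.8, 234.9] 290.2 230.6
scene two_dot_key 0.38 [190.9, 202.9, 336.1, 277.7] 267.0 238.6
scene start_key 0.56 [295.3, 217.2, 304.5, 226.5] 299.2 220.6
scene start_key 0.49 [311.2, 221.5, 326.0, 231.4] 317.6 225.0
scene one_dot_key 0.45 [284.1, 224.7, 295.2, 236.4] 290.2 230.6
scene one_dot_key 0.42 [271.5, 233.9, 285.4, 247.1] 280.5 241.9
scene three_dot_key 0.55 [293.0, 217.0, 305.8, 221.7] 299.6 220.3
scene three_dot_key 0.45 [228.0, 261.6, 295.0, 300.7] 262.9 281.1
```

```bash
python3 - <<'E'
import cv2
a=cv2.imread('pics/top0.png'); b=a[90:310,120:400]
cv2.imwrite('pics/topc.png',cv2.resize(b,None,fx=2.7,fy=2.7,interpolation=cv2.INTER_CUBIC))
E
```

```text
(no output)
```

View pics/topc.png

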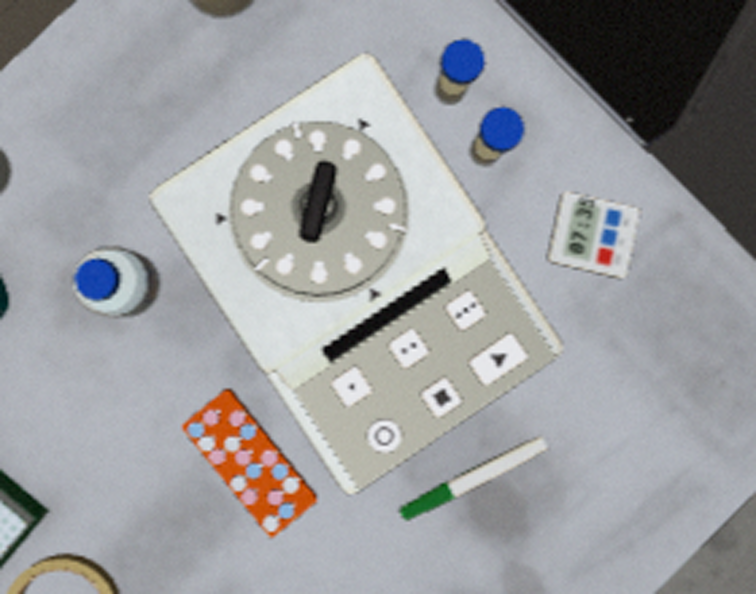

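View pics/scene0.png

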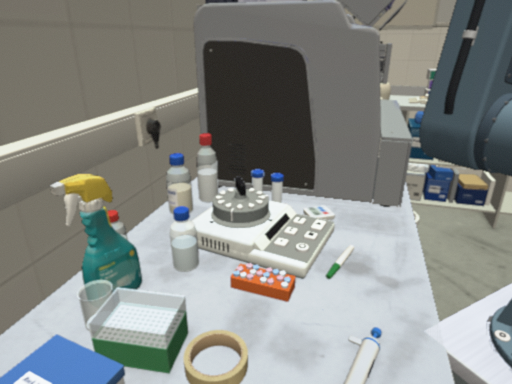

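The top crop shows the mixer at about 30° yaw. In crop pixels the wake key is at (384,436), two-dot (408,349), start (499,360) and the bar (317,202). Ribs are at (297,130), (262,265) and (397,230). The scene view agrees: bottle and rack lie left of the mixer, and the analyser is behind and to the right.

```bash
cat > h.py <<'E'
from bench import bot
import numpy as np, json
from scipy.optimize import least_squares
from scipy.spatial.transform import Rotation as R
K={'wake':(-.122,.056),'stop':(-.122,0),'start':(-.122,-.056),'one':(-.074,.056),'two':(-.074,0),'three':(-.074,-.056)}
def onplane(uv,z,i):
    E=i['extrinsics'];d=E[:3,:3]@np.array([(uv[0]-i['cx'])/i['fx'],(uv[1]-i['cy'])/i['fy'],1])
    return (E[:3,3]+d*(z-E[2,3])/d[2])[:2]
def rot2(a): return np.array([[np.cos(a),-np.sin(a)],[np.sin(a),np.cos(a)]])
def shift(p,yaw):
    """shift/turn to TCP p, tool x at yaw (rad), pointing down, from measured pose"""
    o=bot.get_obs();q=o['eef_rot'];A=R.from_quat([q[1],q[2],q[3],q[0]])
    B=R.from_matrix(np.array([[np.cos(yaw),np.sin(yaw),0],[np.sin(yaw),-np.cos(yaw),0],[0,0,-1]]))
    return np.r_[A.inv().apply(np.array(p)-o['tcp_pos'])*100,(A.inv()*B).as_rotvec(degrees=True)].round(2)
def toolyaw():
    q=bot.get_obs()['eef_rot'];x=R.from_quat([q[1],q[2],q[3],q[0]]).apply([1,0,0]);return np.degrees(np.arctan2(x[1],x[0]))
E
python3 - <<'E'
from h import *
i=bot.camera_info('top'); c=lambda u,v:(u/2.7+120-.3,v/2.7+90-.3)
px={'wake':(384,436),'two':(408,349),'start':(499,360),'stop':(442,398),'one':(351,386),'three':(465,310)}
W={k:onplane(c(*v),.049,i) for k,v in px.items()}
f=lambda s:np.concatenate([s[:2]+rot2(s[2])@K[k]-W[k] for k in W])
s=least_squares(f,[.5,.25,.5]).x; print('mixer',s[:2],np.degrees(s[2]),'res mm',(f(s)*1e3).round(1))
ax=s[:2]+rot2(s[2])@[.058,0]
bar=onplane(c(317,202),.149,i); e1,e2=onplane(c(326,163),.149,i),onplane(c(308,241),.149,i)
print('axis',ax,'bar',bar,'len',np.linalg.norm(e1-e2),'bar yaw',np.degrees(np.arctan2(*(e1-e2)[::-1])))
for r in ((297,130),(262,265),(397,230)):
    d=onplane(c(*r),.10,i)-ax;print('rib',np.degrees(np.arctan2(d[1],d[0])),np.linalg.norm(d))
print('toolyaw',toolyaw(), bot.get_obs()['t'])
json.dump(s.tolist(),open('s.json','w'))
by=np.arctan2(*(e1-e2)[::-1])
for y in (by,by+np.pi): print(shift([*ax,.24],y))
ic=bot.camera_info('wrist');print(ic['extrinsics'].round(3).tolist(),ic['fx'])
E
```

```text
mixer [0.53530108 0.249535  ] 34.28081279977909 res mm [-0.1  0.   0.5 -0.5  0.3  0.6  0.2  0.6 -0.5 -0.2 -0.4 -0.5]
axis [0.58322573 0.28220347] bar [0.58148149 0.28270925] len 0.05924708144306961 bar yaw -12.056218638261356
rib 16.4273084447201 0.06251176253276933
rib 136.79808587812187 0.0628595123801732
rib -105.58087123506066 0.06353466351387284
toolyaw 14.770149384746084 1.0
[ 63.59 -69.92  -0.13   0.     0.    26.83]
[ 6.3590e+01 -6.9920e+01 -1.3000e-01 -0.0000e+00  0.0000e+00 -1.5317e+02]
[[0.254, -0.926, -0.278, 0.218], [-0.967, -0.244, -0.073, -0.536], [-0.0, 0.287, -0.958, 0.384], [0.0, 0.0, 0.0, 1.0]] 297.3186396354542
```

>>> step_arm([
  [63.6,-69.9,0,0,0,26.8,0],
  [63.6,-69.9,0,0,0,26.8,0],
  [63.6,-69.9,0,0,0,26.8,0],
  [63.6,-69.9,0,0,0,26.8,0],
  [63.6,-69.9,0,0,0,26.8,0],
  [63.6,-69.9,0,0,0,26.8,0],
  [63.6,-69.9,0,0,0,26.8,0],
  [63.6,-69.9,0,0,0,26.8,0],
  [63.6,-69.9,0,0,0,26.8,0],
  [63.6,-69.9,0,0,0,26.8,0],
  [63.6,-69.9,0,0,0,26.8,0],
  [63.6,-69.9,0,0,0,26.8,0],
  [63.6,-69.9,0,0,0,26.8,0],
  [63.6,-69.9,0,0,0,26.8,0],
  [63.6,-69.9,0,0,0,26.8,0],
  [63.6,-69.9,0,0,0,26.8,0],
  [63.6,-69.9,0,0,0,26.8,0],
  [63.6,-69.9,0,0,0,26.8,0],
  [63.6,-69.9,0,0,0,26.8,0],
  [63.6,-69.9,0,0,0,26.8,0],
])

```text
t: 3.0
tcp_pos: [0.5842, 0.2865, 0.2372]
eef_rot: [-0.001, 0.995, -0.103, -0.0]
ft_force: [-0.6, -1.1, -0.3]
opening: 0.088
gripper_force: 0.0
```

```bash
python3 - <<'E'
from h import *
import cv2
i=bot.camera_info('wrist'); im=bot.camera('wrist'); cv2.imwrite('pics/w1.png',im[:,:,::-1])
E=i['extrinsics']
s=np.array(json.load(open('s.json')));ax=s[:2]+rot2(s[2])@[.058,0]
def proj(p):
    q=E[:3,:3].T@(np.array(p)-E[:3,3]);r=np.hypot(q[0],q[1]);th=np.arctan2(r,q[2]);return (i['cx']+i['fx']*th*q[0]/r,i['cy']+i['fx']*th*q[1]/r)
a=np.radians(-12); d=.03*np.array([np.cos(a),np.sin(a)])
for p in (ax,ax+d,ax-d): print(np.round(proj([*p,.149]),1))
print(bot.get_obs()['joint_positions'].round(3),toolyaw(),shift([*ax,.117],np.radians(-12)))
v=np.ascontiguousarray(im[:,:,::-1])
for p in (ax,ax+d,ax-d): cv2.circle(v,tuple(int(round(t)) for t in proj([*p,.149])),2,(0,0,255),-1)
cv2.imwrite('pics/w1m.png',v)
E
```

```text
[264.5 194.2]
[264.8 158.3]
[264.1 227.4]
[0.271 0.345 1.408 0.    1.391 2.048] -11.842618391183432 [ 0.04  0.19 12.03  0.04  0.09  0.16]
```

View pics/w1m.png

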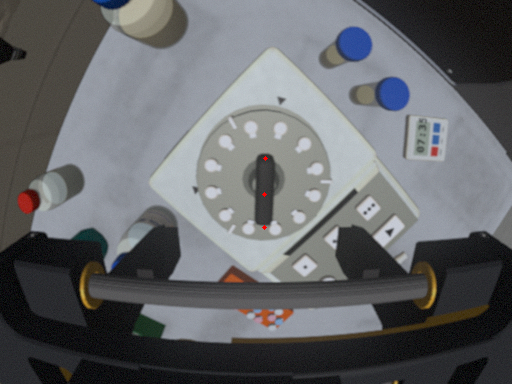

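The wrist picture shows the bar from (265,154) to (263,225) and the projected axis at (264,194), so the grasp is aligned. I'll go down and close.

>>> step_arm([
  [0,0.1,4,0,0,0,0],
  [0,0.1,8,0,0,0,0],
  [0,0.1,11,0,0,0,0],
  [0,0.1,12,0,0,0,0],
  [0,0.1,12,0,0,0,0.5],
  [0,0.1,12,0,0,0,1],
  [0,0.1,12,0,0,0,1],
  [0,0.1,12,0,0,0,1],
  [0,0.1,12,0,0,0,1],
  [0,0.1,12,0,0,0,1],
  [0,0.1,12,0,0,0,1],
  [0,0.1,12,0,0,0,1],
])

```text
t: 4.25
tcp_pos: [0.5831, 0.2811, 0.1187]
eef_rot: [-0.0, 0.994, -0.105, -0.0]
ft_force: [0.6, -0.3, -0.4]
opening: 0.0261
gripper_force: 0.0
```

>>> step_arm([
  [0,0,0,0,0,0,1],
  [0,0,0,0,0,0,1],
  [0,0,0,0,0,0,1],
  [0,0,0,0,0,0,1],
  [0,0,0,0,0,0,1],
  [0,0,0,0,0,6,1],
  [0,0,0,0,0,12,1],
  [0,0,0,0,0,18,1],
  [0,0,0,0,0,24,1],
  [0,0,0,0,0,30,1],
  [0,0,0,0,0,36,1],
  [0,0,0,0,0,41,1],
  [0,0,0,0,0,43.7,1],
  [0,0,0,0,0,43.7,1],
  [0,0,0,0,0,43.7,1],
  [0,0,0,0,0,43.7,1],
])

```text
t: 5.85
tcp_pos: [0.5829, 0.2809, 0.1184]
eef_rot: [0.0, 0.884, -0.467, -0.0]
ft_force: [-0.2, -0.3, -3.4]
opening: 0.0196
gripper_force: 28.5
```

```bash
python3 - <<'E'
from h import *
s=np.array(json.load(open('s.json')));o=bot.get_obs();print(toolyaw(),np.degrees(s[2])-90,o['moment'],o['joint_positions'].round(2))
E
```

```text
-55.67068460901651 -55.71918720022091 [ 0.10407371 -0.03892099 -0.00446412] [ 0.27  0.46  1.51 -0.    1.18  2.81]
```

>>> step_arm([
  [0,0,0,0,0,43.7,0],
  [0,0,0,0,0,0,0],
  [0,0,0,0,0,0,0],
  [0,0,0,0,0,0,0],
  [0,0,0,0,0,0,0],
])

```text
t: 6.35
tcp_pos: [0.5834, 0.2811, 0.119]
eef_rot: [-0.0, 0.884, -0.468, 0.0]
ft_force: [0.4, -0.4, -0.7]
opening: 0.0575
gripper_force: 0.0
```

I wrote the first row of that call as an absolute turn, so it nudged the grip before opening. I'll rise and look.

>>> step_arm([
  [0,0,-2,0,0,0,0],
  [0,0,-6,0,0,0,0],
  [0,0,-10,0,0,0,0],
  [0,0,-12,0,0,0,0],
  [0,0,-12,0,0,0,0],
])

```text
t: 6.85
tcp_pos: [0.5853, 0.2817, 0.2433]
eef_rot: [-0.003, 0.884, -0.468, 0.003]
ft_force: [0.2, 0.2, -0.2]
opening: 0.0881
gripper_force: 0.0
```

```bash
cat >> h.py <<'E'
def wproj(i):
    E=i['extrinsics']
    def f(p):
        q=E[:3,:3].T@(np.array(p)-E[:3,3]);r=np.hypot(q[0],q[1]);th=np.arctan2(r,q[2]);return (i['cx']+i['fx']*th*q[0]/r,i['cy']+i['fx']*th*q[1]/r)
    return f
E
python3 - <<'E'
from h import *
import cv2
i=bot.camera_info('wrist'); im=bot.camera('wrist'); pr=wproj(i)
s=np.array(json.load(open('s.json')));ax=s[:2]+rot2(s[2])@[.058,0]
v=np.ascontiguousarray(im[:,:,::-1])
v=cv2.resize(v,None,fx=1.5,fy=1.5)
for z in (.142,):
  for d in (-.03,0,.03):
    p=ax+rot2(s[2])@[0,d]; u=pr([*p,z]); cv2.circle(v,tuple(int(round(t*1.5)) for t in u),2,(0,0,255),-1); print(u)
cv2.imwrite('pics/w2.png',v)
E
```

```text
(np.float64(261.07267288534365), np.float64(156.70471494918218))
(np.float64(261.0337521709962), np.float64(190.8005752315232))
(np.float64(260.970579748505), np.float64(222.69997402661264))
```

View pics/w2.png

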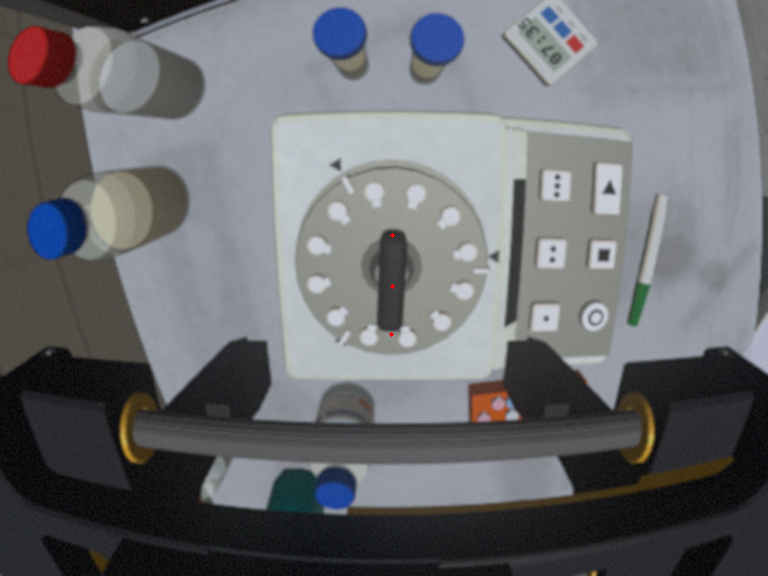

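The ribs at (348,184) and (482,271) lie about 7° clockwise of the triangles at (336,163) and (494,257). The stray row overshot the fit. I'll measure the angle.

```bash
python3 - <<'E'
from h import *
i=bot.camera_info('wrist');E=i['extrinsics']
s=np.array(json.load(open('s.json')));ax=s[:2]+rot2(s[2])@[.058,0]
def wp(u,v,z):
    x,y=u/1.5-i['cx'],v/1.5-i['cy'];r=np.hypot(x,y);t=r/i['fx']
    d=E[:3,:3]@np.array([np.sin(t)*x/r,np.sin(t)*y/r,np.cos(t)]);return (E[:3,3]+d*(z-E[2,3])/d[2])[:2]
ang=lambda d:np.degrees(np.arctan2(d[1],d[0]))
m=np.degrees(s[2])
a,b=wp(396,233,.149),wp(387,327,.149);print('bar rel fit',ang(a-b)-(m-90),np.linalg.norm(a-b),(a+b)/2-ax)
for n,z,P in (('rib',.1,((348,184),(482,271),(343,339))),('tri',.06,((336,163),(494,257)))):
    for p in P: d=wp(*p,z)-ax;print(n,ang(d)-m,np.linalg.norm(d))
print(toolyaw(),shift([*ax,.117],np.radians(m-90)))
E
```

```text
bar rel fit -5.169459238221947 0.05455701491840448 [ 0.00170787 -0.00517505]
rib -65.12559471129222 0.06155944138213959
rib -181.5691003203365 0.06291554121949221
rib 57.942248399919 0.06020188023262032
tri -61.07558260424419 0.07867427332043436
tri -180.88527034096012 0.08058927824714268
-55.77347246771599 [-0.13  0.06 12.33 -0.19 -0.07 -0.05]
```

>>> step_arm([
  [-0.1,0.1,4,0,0,0,0.5],
  [-0.1,0.1,8,0,0,0,0.5],
  [-0.1,0.1,11,0,0,0,0.5],
  [-0.1,0.1,12.4,0,0,0,1],
  [-0.1,0.1,12.4,0,0,0,1],
  [-0.1,0.1,12.4,0,0,0,1],
  [-0.1,0.1,12.4,0,0,0,1],
  [-0.1,0.1,12.4,0,0,0,1],
  [-0.1,0.1,12.4,0,0,0,1],
  [-0.1,0.1,12.4,0,0,0,1],
  [-0.1,0.1,12.4,0,0,0,1],
  [-0.1,0.1,12.4,0,0,0,1],
  [-0.1,0.1,12.4,0,0,0,1],
  [-0.1,0.1,12.4,0,0,0,1],
])

```text
t: 8.3
tcp_pos: [0.5826, 0.2817, 0.116]
eef_rot: [-0.001, 0.884, -0.467, 0.001]
ft_force: [0.3, 0.9, 6.2]
opening: 0.0157
gripper_force: 29.8
```

>>> step_arm([
  [0,0,0,0,0,0,0.3],
  [0,0,0,0,0,0,0.3],
  [0,0,0,0,0,0,0.3],
  [0,0,0,0,0,0,0.3],
  [0,0,0,0,0,0,0.3],
  [0,0,-4,0,0,0,0.3],
  [0,0,-8,0,0,0,0],
  [0,0,-12.4,0,0,0,0],
  [0,0,-12.4,0,0,0,0],
  [0,0,-12.4,0,0,0,0],
])

```text
t: 9.3
tcp_pos: [0.5825, 0.2815, 0.2402]
eef_rot: [-0.001, 0.884, -0.467, 0.001]
ft_force: [0.1, 0.8, -1.0]
opening: 0.0878
gripper_force: 0.0
```

```bash
python3 - <<'E'
from h import *
import cv2
i=bot.camera_info('wrist'); im=bot.camera('wrist'); sc=bot.camera('scene')
a=cv2.resize(im[60:270,180:440,::-1],None,fx=2.2,fy=2.2,interpolation=cv2.INTER_CUBIC)
s0=cv2.imread('pics/scene0.png')
f=lambda x:cv2.resize(x[165:255,190:290],(390,351),interpolation=cv2.INTER_CUBIC)
cv2.imwrite('pics/w3.png',a); cv2.imwrite('pics/s3.png',np.hstack([f(s0),f(sc[:,:,::-1])]))
E
```

```text
(no output)
```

View pics/w3.png

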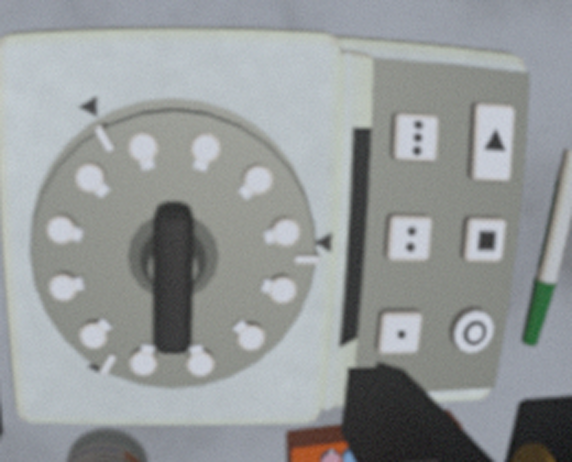

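View pics/s3.png

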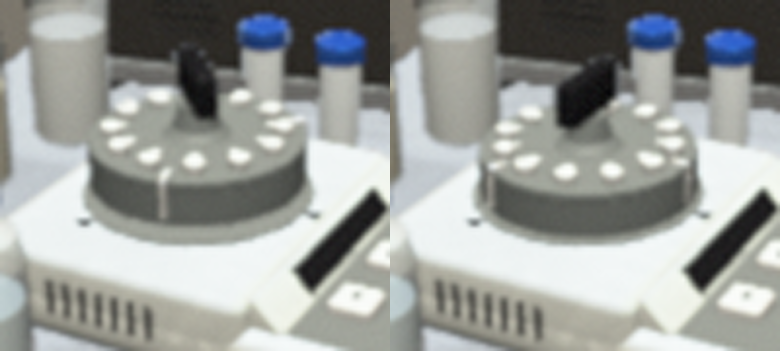

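The carousel is home: the wall-to-flange lip shrank by about 2.6 px, as a 7 mm drop should show, and the ribs line up with the triangles. Next the keys.

```bash
python3 - <<'E'
from h import *
s=np.array(json.load(open('s.json')))
for k in ('wake','two','start'):
    p=s[:2]+rot2(s[2])@K[k];print(k,p,shift([*p,.10],s[2]))
E
```

```text
wake [0.40295211 0.22709065] [-5.550e+00  1.771e+01  1.375e+01  7.000e-02  1.500e-01 -9.001e+01]
two [0.47415585 0.20785455] [ 5.000e-02  1.291e+01  1.374e+01  7.000e-02  1.500e-01 -9.001e+01]
start [0.46603604 0.13454651] [ 5.650e+00  1.771e+01  1.374e+01  7.000e-02  1.500e-01 -9.001e+01]
```

>>> step_arm([
  [-5.5,17.7,0,0,0,-90,1],
  [-5.5,17.7,0,0,0,-90,1],
  [-5.5,17.7,0,0,0,-90,1],
  [-5.5,17.7,0,0,0,-90,1],
  [-5.5,17.7,0,0,0,-90,1],
  [-5.5,17.7,0,0,0,-90,1],
  [-5.5,17.7,0,0,0,-90,1],
  [-5.5,17.7,0,0,0,-90,1],
  [-5.5,17.7,4,0,0,-90,1],
  [-5.5,17.7,8,0,0,-90,1],
  [-5.5,17.7,12,0,0,-90,1],
  [-5.5,17.7,13.7,0,0,-90,1],
  [-5.5,17.7,13.7,0,0,-90,1],
  [-5.5,17.7,13.7,0,0,-90,1],
  [-5.5,17.7,13.7,0,0,-90,1],
  [-5.5,17.7,13.7,0,0,-90,1],
  [-5.5,17.7,13.7,0,0,-90,1],
])

```text
t: 11.1
tcp_pos: [0.4053, 0.2273, 0.1028]
eef_rot: [0.0, 0.956, 0.295, 0.001]
ft_force: [-0.1, 0.1, -0.0]
opening: 0.0002
gripper_force: 0.0
```

```bash
python3 - <<'E'
from h import *
s=np.array(json.load(open('s.json')))
print(bot.get_obs()['opening'],toolyaw(),shift([*(s[:2]+rot2(s[2])@K['wake']),.0435],s[2]))
E
```

```text
0.00016492231395130226 34.26842231539388 [-0.22 -0.12  5.92  0.04 -0.11 -0.01]
```

>>> step_arm([
  [-0.1,-0.1,3,0,0,0,1],
  [-0.1,-0.1,4.5,0,0,0,1],
  [-0.1,-0.1,5.4,0,0,0,1],
  [-0.1,-0.1,5.75,0,0,0,1],
  [-0.1,-0.1,5.75,0,0,0,1],
  [-0.1,-0.1,5.75,0,0,0,1],
])

```text
t: 11.7
tcp_pos: [0.4034, 0.2275, 0.045]
eef_rot: [0.0, 0.956, 0.295, 0.0]
ft_force: [-2.7, -0.3, 4.3]
opening: 0.0002
gripper_force: 2.0
```

>>> step_arm([
  [0,0,0.1,0,0,0,1],
  [0,0,0.12,0,0,0,1],
  [0,0,0.12,0,0,0,1],
])

```text
t: 12.0
tcp_pos: [0.4036, 0.2276, 0.0443]
eef_rot: [0.0, 0.956, 0.295, 0.0]
ft_force: [-6.1, -1.7, 12.1]
opening: 0.0005
gripper_force: 6.3
```

>>> step_arm([
  [0,0,-2,0,0,0,1],
  [0,0,-4,0,0,0,1],
  [2.4,2.8,-4,0,0,0,1],
  [4.8,5.6,-4,0,0,0,1],
  [4.8,5.6,-4,0,0,0,1],
  [4.8,5.6,-4,0,0,0,1],
])

```text
t: 12.6
tcp_pos: [0.4749, 0.2079, 0.0831]
eef_rot: [-0.0, 0.956, 0.294, 0.0]
ft_force: [-1.0, 0.0, 0.1]
opening: 0.0002
gripper_force: 0.0
```

```bash
python3 - <<'E'
from h import *
s=np.array(json.load(open('s.json')))
print(shift([*(s[:2]+rot2(s[2])@K['two']),.0435],s[2]))
E
```

```text
[-0.06 -0.04  3.96  0.   -0.02 -0.08]
```

>>> step_arm([
  [0,0,2,0,0,0,1],
  [0,0,3.4,0,0,0,1],
  [0,0,3.9,0,0,0,1],
  [0,0,4,0,0,0,1],
  [0,0,4,0,0,0,1],
  [0,0,4,0,0,0,1],
])

```text
t: 13.2
tcp_pos: [0.4728, 0.2083, 0.0442]
eef_rot: [-0.0, 0.955, 0.295, -0.002]
ft_force: [-9.3, -2.0, 18.3]
opening: 0.0005
gripper_force: 9.2
```

At its stop. Now up, and over to the start key (48 mm forward, 56 mm to the right).

>>> step_arm([
  [0,0,-2,0,0,0,1],
  [0,0,-4,0,0,0,1],
  [-2.4,2.8,-4,0,0,0,1],
  [-4.8,5.6,-4,0,0,0,1],
  [-4.8,5.6,-4,0,0,0,1],
  [-4.8,5.6,-4,0,0,0,1],
])

```text
t: 13.8
tcp_pos: [0.4657, 0.1347, 0.083]
eef_rot: [-0.0, 0.956, 0.294, -0.0]
ft_force: [-0.3, 0.1, -0.1]
opening: 0.0003
gripper_force: 0.0
```

```bash
python3 - <<'E'
from h import *
s=np.array(json.load(open('s.json')))
print(shift([*(s[:2]+rot2(s[2])@K['start']),.0435],s[2]))
E
```

```text
[ 0.02  0.03  3.95 -0.03  0.01 -0.1 ]
```

>>> step_arm([
  [0,0,2,0,0,0,1],
  [0,0,3.4,0,0,0,1],
  [0,0,3.9,0,0,0,1],
  [0,0,4,0,0,0,1],
  [0,0,4,0,0,0,1],
  [0,0,4,0,0,0,1],
])

```text
t: 14.4
tcp_pos: [0.4656, 0.1359, 0.0442]
eef_rot: [-0.0, 0.955, 0.295, -0.001]
ft_force: [-8.0, -1.5, 16.0]
opening: 0.0002
gripper_force: 7.8
```

>>> step_arm([
  [0,0,-2,0,0,0,1],
  [0,0,-5,0,0,0,1],
  [0,0,-10,0,0,0,1],
  [0,0,-14,0,0,0,1],
  [0,0,-14,0,0,0,1],
  [0,0,-14,0,0,0,1],
  [0,0,-14,0,0,0,1],
])

```text
t: 15.1
tcp_pos: [0.4651, 0.1353, 0.1817]
eef_rot: [-0.0, 0.955, 0.295, -0.001]
ft_force: [-0.6, -0.0, 0.2]
opening: 0.0001
gripper_force: 0.0
```

```bash
python3 - <<'E'
from h import *
import cv2
sc=bot.camera('scene'); s3=cv2.imread('pics/s3.png')[:,390:]
cv2.imwrite('pics/s4.png',np.hstack([s3,cv2.resize(sc[165:255,190:290,::-1],(390,351),interpolation=cv2.INTER_CUBIC)]))
E
```

```text
(no output)
```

View pics/s4.png

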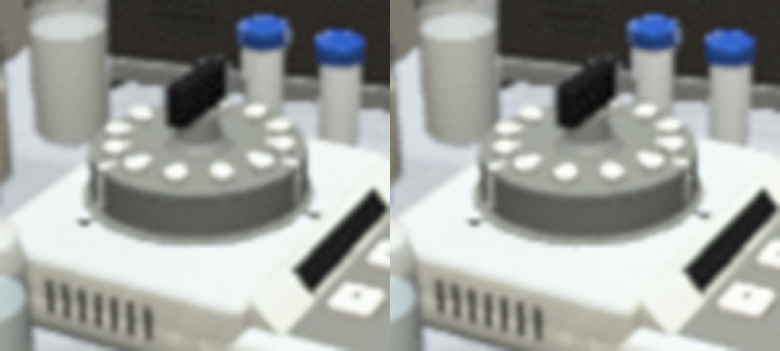

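The carousel hasn't moved since it dropped home, and the arm is clear of everything, so I'm handing in.

```bash
python3 -c "
from bench import bot
print(bot.finish_job())"
```

```text
the job is handed in; nothing more can be done
None
```

I handed the job in at about 15 s of the 56 s allowed: the carousel looks fully home and released, and the wake, two-dot and start keys were each pressed to the stop in order and let up; no verdict came back.

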